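# Hang the rinse basket in the deep tank

## Robot

A 6-joint arm with a two-finger parallel gripper is mounted at the origin on the work surface. World frame = base frame: x ahead of the robot, y to its left, z up, the work surface at z = 0. Lengths are in m, angles in degrees, forces in N, time in s.
With the tool pointing down it reaches from about 0.35 to 0.875 m from the base axis. Payload 4.2 kg.
Tool frame: the origin (TCP) lies on the centre line of the jaws, within the pads' length; the fingertips stand 22 mm ahead of it and the grasp point (between the pads) lies 3 mm ahead of it (r.tcp_to_tips is the distance from the TCP to the fingertips, in m); z points along the fingers, y is the line along which they close (so a half turn about z gives the same grasp; the last joint's range is limited). The gripper opens to 87 mm and grips with 3 to 60 N. Pads are 19 mm wide; open, the fingers measure 117 mm over their backs; the gripper's body (75 mm by 190 mm) begins 51 mm behind the grasp point.
Start: joints at [-58.579, 22.042, 0.453, 0, -68.411, -14.817], TCP at [0.179, -0.599, 0.245] pointing down, gripper open.
Joint ranges: [-179.83, 179.83], [-69.29, 118.12], [-61.27, 80.66], [-181.25, 117.63], [-171.15, -9.14], [-177.46, 177.46]. Speed limits (degrees/s): [159.86, 159.86, 180, 180, 180, 180].

## Interface

Orientations are given as a 3x3 rotation matrix whose columns are the frame's x, y, z axes.
In Python, from station import r gives the robot as it stands.
- The arm moves only by the tool apply_moves, never from a script. Its argument "plan" is a list of rows, each an object with "grip": the opening, from 0 (shut) to 1 (fully open); "offset": the shift along the tool's x, y, z in cm, a list of three; "spin": the turn about the tool's z in rad. A call has 1 to 5 rows; each row is the pose to reach, as a shift and turn from the pose commanded when the call began, along the tool's axes at that moment; what a row does not reach only later rows make up. A row lasts 1/10 s, in which the tool goes at most 50 mm and 8.59 degrees, less where a joint would pass 70% of its speed; a pose out of reach is approached as far as the arm can. A call with a gripper value outside its range is refused whole. The fingers move at their own pace and stop on an object; the grip force is fixed at half the most. Time passes only in rows, so rows that repeat a pose let the fingers close. It gives the time, the measured TCP pose, the force, the opening and the grip force at its end, in the units of the state.
- r.sense(): the state, without advancing time (a new reading comes with each control period).
- r.capture(name): name is "scene" or "top"; returns a dict with "img" (480x640x3 uint8, blue, green, red), "depth" (480x640 float32, m along the optical axis (not along the pixel's ray), 0 where there is no reading), "mtx" (3x3 intrinsics, pixels), "R" (3x3) and "t" (3): a world point X has camera coordinates R X + t. Camera axes: x right, y down, z forward; pixel columns grow to the right and rows downward; lengths in m; the calibration is good to about 2 mm. A picture is of the moment at which its call begins.
- r.finish_job(): hands the job in; it is judged then, once.
The state is a dict: "time_s": time; "joints": joint angles; "joint_velocities": joint speeds; "effort": joint torques, N m; "tcp_pos": TCP position; "ee_rot": TCP orientation; "wrist_force": force on the tool from outside, world axes, zero at the start; "moment": the same for the moment, N m; "gripper_width": opening from 0.0 (shut) to 1.0 (fully open); "gripper_force": force on a finger pad.
Only numpy, scipy, OpenCV 4.12 (cv2) and the standard library are available. Lean on these libraries where they do the work, as an engineer would, in place of code of your own. Each camera call takes 0.05 s, during which the arm holds its last target. There are 200 camera calls.

## Task

Pick up the steel basket that has a bent lip along one side and hang it inside the deep white rinse tank, its lip hooked over the long wall nearest the robot, so that it hangs from the rim by itself, fairly upright and clear of the tank's floor. Do not drop it: let go only when the lip is over the rim. Leave the basket without a lip where it stands.

Things in the scene. Friction and masses are not known exactly. Their poses are not given: they have to be found in the camera images.
- hook_basket: Open steel basket with a bent lip on its -x side, 0.3 kg, loose; its lip side roughly faces the robot at the start. Box 70 (x) x 100 (y) x 55 mm high; origin at the centre of its underside, z up. Grip bar 12 mm thick in x, 99 mm long in y, 16 mm high, its centre 125 mm above the origin, on thin posts at y = +-47.5 mm. The plate below the lip has its outer face at x = -35 mm.
- lip (a point): Centre of the flat underside of that basket's lip, which rests on the rim: 43 mm to -x and 80 mm above the basket's origin; same axes. The lip is 90 mm wide in y and 3 mm thick. Below it the gap for the rim is 16 mm wide in x (8 either side of this point) and flares outwards to about 30 mm at the mouth, where the lip's free edge is 24 mm lower.
- tank: Deep white plastic tank, open on top, fixed: outside 140 (x) x 220 (y) x 125 mm high, walls and floor 5 mm. Origin at the centre of its underside, z up. Its long wall nearest the robot lies at x = -70 to -65 mm, its rim 125 mm above the origin. The white box of the same outline but only 50 mm high is a tray, not the tank.
- plain_basket: Loose steel basket of the same size with the same grip bar but no lip: the wrong one. Origin at the centre of its underside.
Not all that is in view belongs to the job. What is shaped like the hook_basket but purple or yellow is not meant.

How it is judged:
By the outcome, as a careful person would: the job done as asked, in the order asked, and still so for the second after the job is handed in, with the robot touching nothing.
It also fails if it takes over 42 s, if anything falls off the work surface, if the arm or the gripper's body presses on something with over 40 N, if the wrist force passes 120 N, or if a joint passes its speed limit or range.

## Working session

There is one attempt and no reset: what is moved stays moved. The work goes in short steps, Python scripts to look and compute and a tool call to move; the robot and the scene stay as the last step left them, time stands still between calls to the robot, and variables do not carry over. Pictures are saved under pics/ and viewed, at most 10 in all, crops included, and the job is handed in when it is done.

Besides the shell and the picture viewer there is one more tool, called as name([rows], argument=value, ...), one row to a line, values as JSON. apply_moves: Moves the arm, as the interface text tells. Its arguments: {"type":"object","properties":{"plan":{"type":"array"}},"required":["plan"]}

```bash
mkdir -p pics; python3 - <<'E'
from station import r
import cv2,numpy as np
for n in("scene","top"):
    c=r.capture(n); cv2.imwrite(f"pics/{n}0.png",c["img"]); np.savez(f"{n}0.npz",**c)
    print(n,c["mtx"].tolist(),(-c["R"].T@c["t"]).round(3),c["R"].round(3).tolist())
s=r.sense();print(s["time_s"],s["tcp_pos"],s["ee_rot"])
E
```

```text
scene [[539.1237686609239, 0.0, 323.1571319072404], [0.0, 539.1237686609239, 244.15026524252568], [0.0, 0.0, 1.0]] [ 1.376 -0.582  0.932] [[0.485, 0.874, -0.008], [0.573, -0.325, -0.753], [-0.66, 0.361, -0.659]]
top [[455.4737716047271, 0.0, 317.86544719940105], [0.0, 455.4737716047271, 241.77501204828087], [0.0, 0.0, 1.0]] [ 0.35  -0.108  1.037] [[-0.026, -1.0, 0.017], [-0.983, 0.023, -0.183], [0.183, -0.022, -0.983]]
0.1 [ 0.17848532 -0.59848422  0.24358699] [[-9.58350440e-01 -2.85594121e-01 -6.56977661e-04]
 [-2.85594853e-01  9.58348762e-01  1.79719110e-03]
 [ 1.16346516e-04  1.90996832e-03 -9.99998169e-01]]
```

View pics/scene0.png

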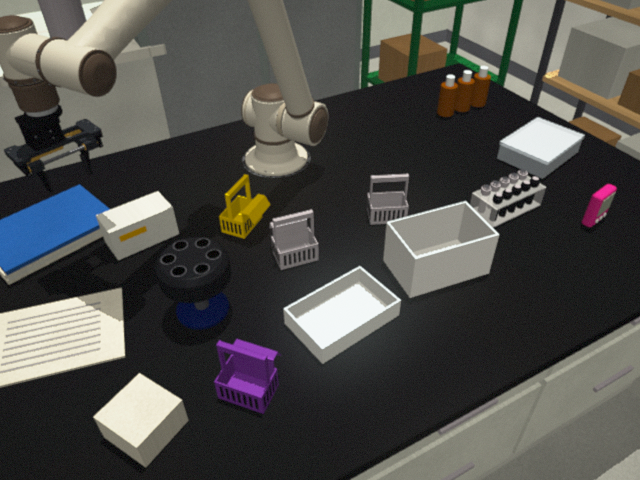

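View pics/top0.png

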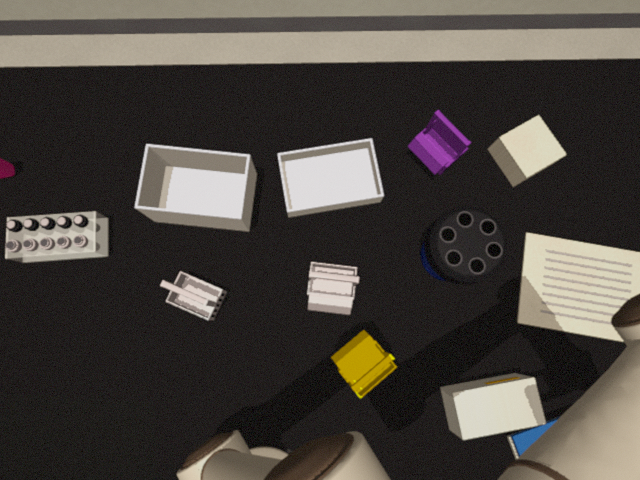

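The tank is at scene (440,247) / top (197,187) and the tray at scene (342,313). There are two steel candidates: A at scene (295,240) / top (333,288), which shows a solid plate and a broad light lip, and B at scene (387,200) / top (195,295), which looks plain. A fits the description. I'll confirm it with an enlarged crop and measure.

```bash
cat > h.py <<'E'
import cv2,numpy as np
def world(c):
    K,R,t,d=c["mtx"],c["R"],c["t"],c["depth"]
    v,u=np.mgrid[:480,:640]
    P=np.stack([(u-K[0,2])/K[0,0]*d,(v-K[1,2])/K[1,1]*d,d],-1)
    W=(P-t)@R
    W[d==0]=np.nan
    return W
def rect(p):
    (c,s,a)=cv2.minAreaRect((p[:,:2]*1000).astype(np.float32)); return np.round(c,1),np.round(s,1),round(a,1)
E
python3 - <<'E'
from h import *
S=np.load("scene0.npz");T=np.load("top0.npz")
a=S["img"][200:275,255:330];b=S["img"][165:240,350:425]
c=T["img"][250:325,295:370];d=T["img"][258:333,155:230]
cv2.imwrite("pics/crop.png",cv2.resize(np.vstack([np.hstack([a,b]),np.hstack([c,d])]),None,fx=4,fy=4,interpolation=cv2.INTER_CUBIC))
for n,C,rois in(("top",T,dict(A=(250,325,295,370),B=(258,333,155,230),tank=(135,240,125,265))),("scene",S,dict(A=(200,275,255,330),B=(165,240,350,425),tank=(195,300,375,505)))):
    W=world(C)
    for k,(r0,r1,c0,c1) in rois.items():
        p=W[r0:r1,c0:c1].reshape(-1,3);p=p[np.isfinite(p).all(1)]
        for lo,hi in ([(.115,.15),(.06,.1),(.01,.1)] if k!="tank" else [(.118,.14),(.02,.14)]):
            q=p[(p[:,2]>lo)&(p[:,2]<hi)]
            if len(q)>5: print(n,k,lo,hi,len(q),*rect(q),q[:,2].max().round(3))
E
```

```text
top A 0.115 0.15 331 [ 448.3 -157.1] [99.  12.3] 81.9 0.137
top A 0.06 0.1 716 [ 412.8 -153.2] [96.7 63.5] 83.9 0.1
top A 0.01 0.1 1021 [ 432.4 -154.5] [100.3 103. ] 81.6 0.1
top B 0.115 0.15 330 [424.2 139.7] [99.9 12.1] 65.4 0.138
top B 0.06 0.1 31 [428.2 135.6] [97.  11.8] 59.0 0.098
top B 0.01 0.1 550 [424.4 139.2] [101.3  70.5] 65.4 0.098
top tank 0.118 0.14 1065 [656.4 129.8] [220.9 141.7] 82.7 0.129
top tank 0.02 0.14 4686 [656.2 129.6] [221.3 141.9] 82.7 0.129
scene A 0.115 0.15 317 [ 446.9 -155.5] [100.1  18.8] 82.7 0.137
scene A 0.06 0.1 514 [ 371.5 -161.1] [188.5  99.9] 4.5 0.099
scene A 0.01 0.1 1762 [ 379.4 -156.9] [226.9 112. ] 1.3 0.099
scene B 0.115 0.15 508 [533.3  99.2] [100.2 255.7] 69.4 0.136
scene B 0.06 0.1 414 [515.4 108.3] [104.7 224.3] 69.5 0.1
scene B 0.01 0.1 1498 [502.3 113.9] [109.3 251.4] 70.5 0.1
scene tank 0.118 0.14 878 [653.6 131.2] [224.  146.8] 82.8 0.13
scene tank 0.02 0.14 8126 [632.9 173.2] [353.9 410.3] 56.6 0.13
```

View pics/crop.png

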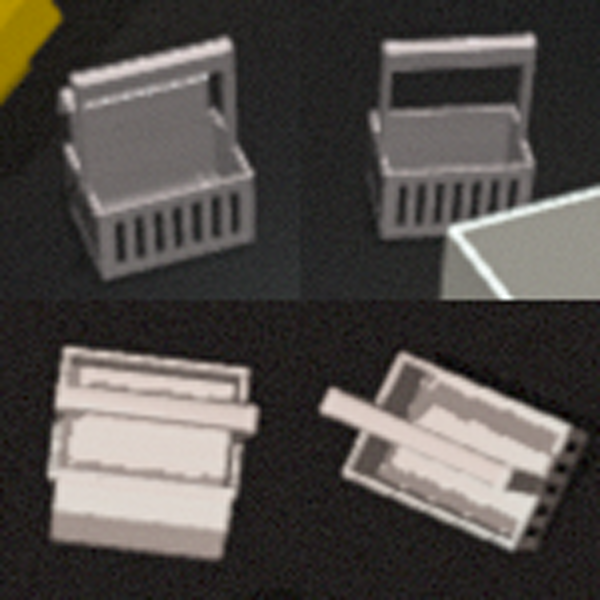

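A is the hook_basket: the crop shows a solid plate and a bent lip on the robot side. B has no lip, so it stays. Next is a helper for move numbers, plus a check of obstacle heights on the way.

```bash
cat >> h.py <<'E'
def go(p,yaw_y):
    """offset (cm) and spin (rad) from the present pose to TCP p, tool down, tool y along yaw_y deg (mod 180)"""
    from station import r
    s=r.sense();R=np.array(s["ee_rot"]);x=np.array(s["tcp_pos"])
    d=(yaw_y-np.degrees(np.arctan2(R[1,1],R[0,1]))+90)%180-90
    print("t",round(s["time_s"],2),"tcp",x.round(4),"yaw",np.degrees(np.arctan2(R[1,1],R[0,1])).round(2),"tilt",R[:,2].round(4),"grip",s["gripper_width"],s["gripper_force"],"F",np.round(s["wrist_force"],1),"j",np.round(s["joints"],0))
    print("offset cm",((np.array(p)-x)@R*100).round(2),"spin",round(np.radians(-d),3))
E
python3 - <<'E'
from h import *
W=world(np.load("scene0.npz"))
a=W[...,:2]-[.179,-.599];u=np.array([.269,.442])/.517
s=a@u;n=a@[-u[1],u[0]]
for k in np.arange(.1,.56,.05):
    m=(abs(s-k)<.03)&(abs(n)<.12)&(W[...,2]<.2)
    print(k.round(2),np.nanmax(W[...,2][m]).round(3) if m.any() else None,end=";")
go([.448,-.157,.24],171.9)
E
```

```text
0.1 0.095;0.15 0.096;0.2 0.096;0.25 0.006;0.3 0.163;0.35 0.163;0.4 0.087;0.45 0.135;0.5 0.137;0.55 0.137;t 0.1 tcp [ 0.1785 -0.5985  0.2436] yaw 106.59 tilt [-7.0e-04  1.8e-03 -1.0e+00] grip 0.9986398743952875 0.0 F [ 0.2 -0.4  0.3] j [-59.  22.   0.  -0. -68. -15.]
offset cm [-38.44  34.61   0.42] spin -1.14
```

apply_moves([
  {"grip":1,"offset":[-3.5,3.1,0],"spin":-0.13},
  {"grip":1,"offset":[-7,6.2,0],"spin":-0.26},
  {"grip":1,"offset":[-10.5,9.4,0],"spin":-0.39},
  {"grip":1,"offset":[-14,12.6,0],"spin":-0.52},
  {"grip":1,"offset":[-17.5,15.7,0],"spin":-0.65},
])

```text
time_s: 0.6
tcp_pos: [0.3018, -0.3966, 0.2442]
ee_rot: [[-0.586, -0.81, -0.0], [-0.81, 0.586, 0.001], [-0.0, 0.001, -1.0]]
wrist_force: [0.4, -0.3, 0.6]
gripper_width: 1.0
gripper_force: 0.0
```

```bash
python3 -c "
from h import *
go([.448,-.157,.24],171.9)"
```

```text
t 0.6 tcp [ 0.3018 -0.3966  0.2442] yaw 144.13 tilt [-4.e-04  6.e-04 -1.e+00] grip 0.9999189032099839 0.0 F [ 0.4 -0.3  0.6] j [-34.  10. -17.  -0. -63.  -2.]
offset cm [-27.98   2.19   0.43] spin -0.485
```

apply_moves([
  {"grip":1,"offset":[-4.8,0.4,0],"spin":-0.1},
  {"grip":1,"offset":[-9.6,0.8,0],"spin":-0.2},
  {"grip":1,"offset":[-14.4,1.2,0],"spin":-0.3},
  {"grip":1,"offset":[-19.2,1.5,0],"spin":-0.4},
  {"grip":1,"offset":[-24,1.9,0],"spin":-0.485},
])

```text
time_s: 1.1
tcp_pos: [0.4282, -0.1915, 0.2445]
ee_rot: [[-0.142, -0.99, 0.0], [-0.99, 0.142, 0.0], [-0.0, 0.0, -1.0]]
wrist_force: [0.5, -0.6, 0.6]
gripper_width: 0.998
gripper_force: 0.0
```

apply_moves([
  {"grip":1,"offset":[-2.5,2,0],"spin":0},
  {"grip":1,"offset":[-3.7,2,0],"spin":0},
  {"grip":1,"offset":[-3.7,2,0],"spin":0},
  {"grip":1,"offset":[-3.7,2,0],"spin":0},
])

```text
time_s: 1.5
tcp_pos: [0.4134, -0.1542, 0.2446]
ee_rot: [[-0.145, -0.989, 0.0], [-0.989, 0.145, -0.0], [0.0, -0.0, -1.0]]
wrist_force: [-0.0, 0.0, 0.1]
gripper_width: 1.0
gripper_force: 0.0
```

```bash
python3 -c "
from h import *
go([.448,-.157,.128],171.9)"
```

```text
t 1.5 tcp [ 0.4134 -0.1542  0.2446] yaw 171.64 tilt [ 2.e-04 -2.e-04 -1.e+00] grip 1.0002051140314865 0.0 F [-0.   0.   0.1] j [  1.   4. -24.   0. -62.  -9.]
offset cm [-0.23 -3.46 11.66] spin -0.004
```

apply_moves([
  {"grip":1,"offset":[-0.2,-2,0],"spin":0},
  {"grip":1,"offset":[-0.2,-3.45,1],"spin":0},
  {"grip":1,"offset":[-0.2,-3.45,4],"spin":0},
  {"grip":1,"offset":[-0.2,-3.45,7],"spin":0},
  {"grip":1,"offset":[-0.2,-3.45,8],"spin":0},
])

```text
time_s: 2.0
tcp_pos: [0.4458, -0.158, 0.1615]
ee_rot: [[-0.148, -0.989, -0.006], [-0.989, 0.148, 0.001], [0.0, 0.006, -1.0]]
wrist_force: [-0.6, -0.2, -0.2]
gripper_width: 0.997
gripper_force: 0.0
```

```bash
python3 -c "
from h import *
go([.448,-.157,.128],171.9)
from station import r
c=r.capture('scene');cv2.imwrite('pics/s1.png',cv2.resize(c['img'][130:280,200:400],None,fx=4,fy=4))"
```

```text
t 2.0 tcp [ 0.4458 -0.158   0.1615] yaw 171.47 tilt [-6.3e-03  6.0e-04 -1.0e+00] grip 0.9971926792812267 0.0 F [-0.6 -0.2 -0.2] j [  0.  12. -27.  -0. -51.  -9.]
offset cm [-0.13 -0.22  3.35] spin -0.007
```

View pics/s1.png

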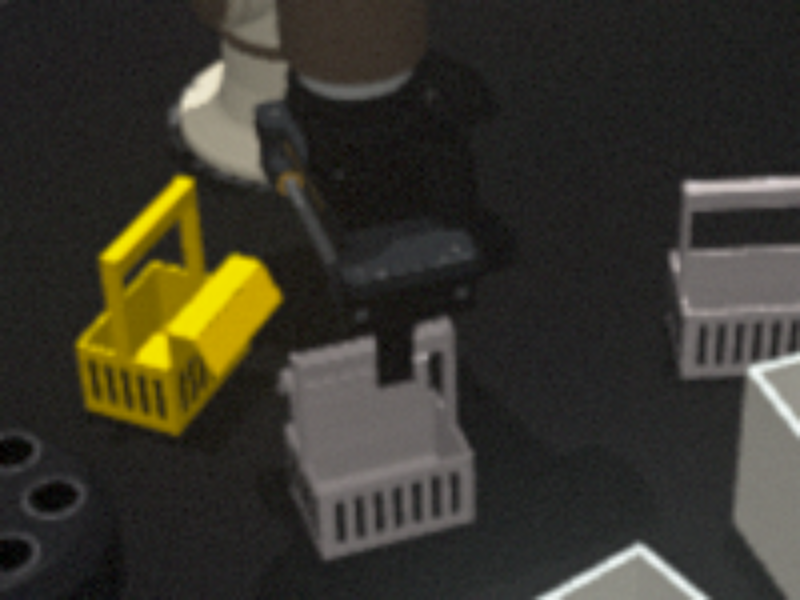

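The near finger is in front of the bar at about (395,345) in the crop, straddling it near its middle. I'll descend and close.

apply_moves([
  {"grip":1,"offset":[-0.1,-0.1,1.5],"spin":0},
  {"grip":1,"offset":[-0.1,-0.1,3],"spin":0},
  {"grip":1,"offset":[-0.1,-0.1,3.3],"spin":0},
  {"grip":0.6,"offset":[-0.1,-0.1,3.3],"spin":0},
  {"grip":0.3,"offset":[-0.1,-0.1,3.3],"spin":0},
])

```text
time_s: 2.55
tcp_pos: [0.4497, -0.1565, 0.1327]
ee_rot: [[-0.145, -0.989, 0.002], [-0.989, 0.145, -0.0], [0.0, -0.002, -1.0]]
wrist_force: [1.1, -0.0, 0.3]
gripper_width: 0.893
gripper_force: 0.0
```

apply_moves([
  {"grip":0,"offset":[0,0,0],"spin":0},
  {"grip":0,"offset":[0,0,0],"spin":0},
  {"grip":0,"offset":[0,0,0],"spin":0},
  {"grip":0,"offset":[0,0,0],"spin":0},
  {"grip":0,"offset":[0,0,0],"spin":0},
])

```text
time_s: 3.05
tcp_pos: [0.4489, -0.1561, 0.1316]
ee_rot: [[-0.145, -0.989, 0.0], [-0.989, 0.145, 0.0], [-0.0, -0.0, -1.0]]
wrist_force: [-0.1, -1.0, -0.1]
gripper_width: 0.449
gripper_force: 0.0
```

```bash
python3 -c "
from h import *
go([.448,-.157,.3],171.9)"
```

```text
t 3.05 tcp [ 0.4489 -0.1561  0.1316] yaw 171.64 tilt [ 1.e-04  0.e+00 -1.e+00] grip 0.4487926386879875 0.0 F [-0.1 -1.  -0.1] j [  0.  15. -29.  -0. -46.  -9.]
offset cm [  0.1    0.07 -16.84] spin -0.005
```

apply_moves([
  {"grip":0,"offset":[0,0,0.35],"spin":0},
  {"grip":0,"offset":[0,0,0.35],"spin":0},
  {"grip":0,"offset":[0,0,0.35],"spin":0},
  {"grip":0,"offset":[0,0,0.35],"spin":0},
  {"grip":0,"offset":[0,0,0.35],"spin":0},
])

```text
time_s: 3.55
tcp_pos: [0.4484, -0.156, 0.1277]
ee_rot: [[-0.146, -0.989, -0.001], [-0.989, 0.146, 0.0], [-0.0, 0.001, -1.0]]
wrist_force: [-0.5, -0.5, -2.2]
gripper_width: 0.135
gripper_force: 30.0
```

apply_moves([
  {"grip":0,"offset":[0,0,0],"spin":0},
  {"grip":0,"offset":[0,0,0],"spin":0},
  {"grip":0,"offset":[0,0,0],"spin":0},
])

```text
time_s: 3.85
tcp_pos: [0.4487, -0.1561, 0.1278]
ee_rot: [[-0.146, -0.989, -0.0], [-0.989, 0.146, 0.0], [-0.0, 0.0, -1.0]]
wrist_force: [-0.3, -0.4, -3.1]
gripper_width: 0.137
gripper_force: 30.0
```

apply_moves([
  {"grip":0,"offset":[0,0,-1],"spin":0},
  {"grip":0,"offset":[0,0,-3.5],"spin":0},
  {"grip":0,"offset":[0,0,-7],"spin":0},
  {"grip":0,"offset":[0,0,-10.5],"spin":0},
  {"grip":0,"offset":[0,0,-14],"spin":0},
])

```text
time_s: 4.35
tcp_pos: [0.4485, -0.1561, 0.2702]
ee_rot: [[-0.145, -0.989, 0.001], [-0.989, 0.145, 0.0], [-0.0, -0.001, -1.0]]
wrist_force: [1.4, 0.2, -3.4]
gripper_width: 0.141
gripper_force: 30.0
```

apply_moves([
  {"grip":0,"offset":[0,0,-2.5],"spin":0},
  {"grip":0,"offset":[0,0,-4],"spin":0},
  {"grip":0,"offset":[0,0,-4],"spin":0},
  {"grip":0,"offset":[0,0,-4],"spin":0},
])

```text
time_s: 4.75
tcp_pos: [0.4483, -0.1559, 0.3077]
ee_rot: [[-0.146, -0.989, -0.0], [-0.989, 0.146, 0.001], [-0.001, 0.001, -1.0]]
wrist_force: [0.3, -0.2, -4.4]
gripper_width: 0.134
gripper_force: 30.0
```

```bash
python3 -c "
from h import *
go([.632,.133,.31],172.7)
from station import r
c=r.capture('scene');cv2.imwrite('pics/s2.png',c['img']);np.savez('s2.npz',**c)
W=world(c);print([np.round(W[v,u],3) for v,u in()])"
```

```text
t 4.75 tcp [ 0.4483 -0.1559  0.3077] yaw 171.62 tilt [-4.e-04  8.e-04 -1.e+00] grip 0.13387646982806461 29.951919056475163 F [ 0.3 -0.2 -4.4] j [  0.   5. -13.  -0. -72.  -9.]
offset cm [-31.26 -13.97  -0.21] spin -0.019
[]
```

View pics/s2.png

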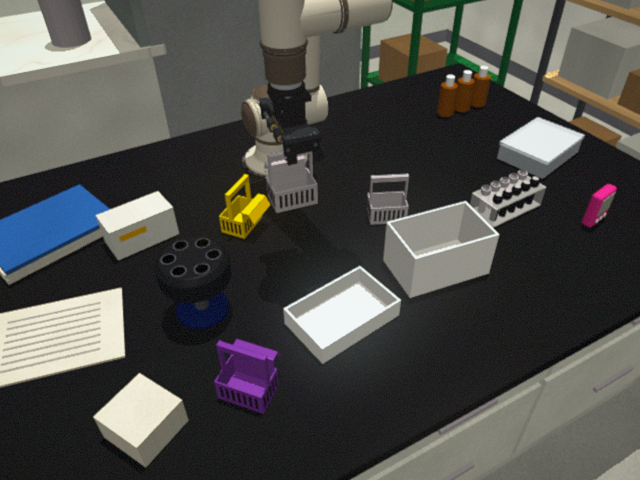

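The basket is in the gripper at (290,185), upright and clear of the table. I'll carry it over the tank.

apply_moves([
  {"grip":0,"offset":[-1.5,-0.7,0],"spin":0},
  {"grip":0,"offset":[-5,-2.2,0],"spin":-0.005},
  {"grip":0,"offset":[-9,-4,0],"spin":-0.01},
  {"grip":0,"offset":[-13,-5.8,0],"spin":-0.015},
  {"grip":0,"offset":[-17,-7.6,0],"spin":-0.019},
])

```text
time_s: 5.3
tcp_pos: [0.5488, 0.0024, 0.3064]
ee_rot: [[-0.127, -0.992, -0.003], [-0.992, 0.127, -0.001], [0.001, 0.003, -1.0]]
wrist_force: [0.6, -1.1, -3.7]
gripper_width: 0.134
gripper_force: 30.0
```

apply_moves([
  {"grip":0,"offset":[-4,-1.8,0],"spin":0},
  {"grip":0,"offset":[-8,-3.6,0],"spin":0},
  {"grip":0,"offset":[-11,-5,0],"spin":0},
  {"grip":0,"offset":[-13,-5.8,0],"spin":0},
  {"grip":0,"offset":[-14.2,-6.3,0],"spin":0},
])

```text
time_s: 5.8
tcp_pos: [0.6294, 0.1355, 0.3052]
ee_rot: [[-0.125, -0.992, -0.004], [-0.992, 0.125, -0.002], [0.002, 0.004, -1.0]]
wrist_force: [-1.1, 0.1, -2.6]
gripper_width: 0.138
gripper_force: 30.0
```

apply_moves([
  {"grip":0,"offset":[0,0,0],"spin":0},
  {"grip":0,"offset":[0,0,0],"spin":0},
  {"grip":0,"offset":[0,0,0],"spin":0},
])

```text
time_s: 6.1
tcp_pos: [0.6287, 0.1327, 0.3082]
ee_rot: [[-0.128, -0.992, -0.0], [-0.992, 0.128, -0.0], [0.0, 0.0, -1.0]]
wrist_force: [-0.2, 0.3, -3.7]
gripper_width: 0.134
gripper_force: 30.0
```

```bash
python3 -c "
from h import *
go([.632,.133,.21],172.7)
from station import r
c=r.capture('top');cv2.imwrite('pics/t3.png',c['img'])
W=world(c)[100:260,100:290];p=W.reshape(-1,3);p=p[np.isfinite(p).all(1)]
for lo,hi in((.21,.268),(.118,.14)):
  q=p[(p[:,2]>lo)&(p[:,2]<hi)]; print(lo,len(q),rect(q))
c=r.capture('scene');cv2.imwrite('pics/s3.png',c['img'])
"
```

```text
t 6.1 tcp [0.6287 0.1327 0.3082] yaw 172.66 tilt [-5.e-04 -4.e-04 -1.e+00] grip 0.13397366334513267 29.96034063398838 F [-0.2  0.3 -3.7] j [ 26.  22.   9.   0. -77. -34.]
offset cm [-0.08 -0.33  9.82] spin -0.001
0.21 1114 (array([614. , 132.6]), array([102.1, 103. ]), 82.7)
0.118 733 (array([656.5, 129.5]), array([221.4, 141.7]), 82.6)
```

View pics/s3.png

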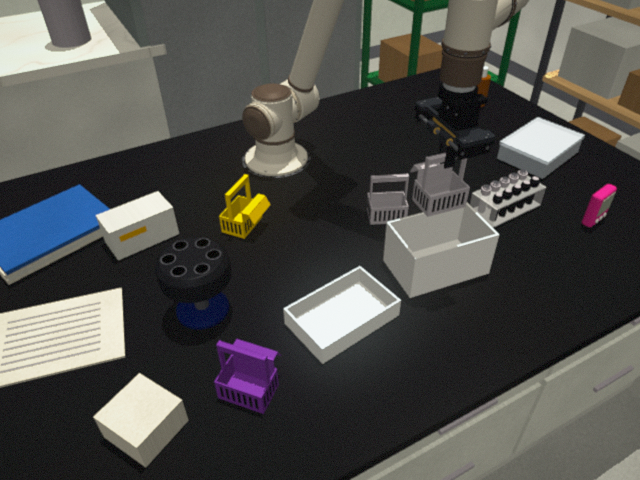

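View pics/t3.png

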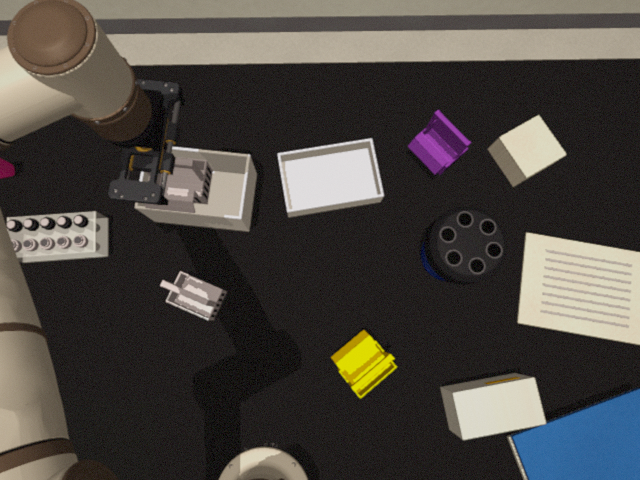

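The basket is over the tank at scene (440,195), lip side toward the robot and aligned with it. A 3 mm shift in x is needed. I'll lower it to just above hooking.

apply_moves([
  {"grip":0,"offset":[0,-0.3,1],"spin":0},
  {"grip":0,"offset":[0,-0.3,3],"spin":0},
  {"grip":0,"offset":[0,-0.3,5],"spin":0},
  {"grip":0,"offset":[0,-0.3,7],"spin":0},
  {"grip":0,"offset":[0,-0.3,8.5],"spin":0},
])

```text
time_s: 6.7
tcp_pos: [0.6315, 0.1328, 0.2209]
ee_rot: [[-0.127, -0.992, -0.002], [-0.992, 0.127, -0.001], [0.001, 0.002, -1.0]]
wrist_force: [-0.4, -0.1, -3.9]
gripper_width: 0.138
gripper_force: 30.0
```

apply_moves([
  {"grip":0,"offset":[0,0,0.8],"spin":0},
  {"grip":0,"offset":[0,0,1.5],"spin":0},
  {"grip":0,"offset":[0,0,1.5],"spin":0},
  {"grip":0,"offset":[0,0,1.5],"spin":0},
])

```text
time_s: 7.1
tcp_pos: [0.6326, 0.1335, 0.2087]
ee_rot: [[-0.127, -0.992, 0.001], [-0.992, 0.127, 0.0], [-0.0, -0.001, -1.0]]
wrist_force: [-1.0, 0.3, -2.4]
gripper_width: 0.135
gripper_force: 30.0
```

```bash
python3 -c "
from h import *
go([.632,.133,.173],172.7)
from station import r
c=r.capture('top')
W=world(c)[100:260,100:290];p=W.reshape(-1,3);p=p[np.isfinite(p).all(1)]
q=p[(p[:,2]>.14)&(p[:,2]<.165)]; print(len(q),rect(q))
"
```

```text
t 7.1 tcp [0.6326 0.1335 0.2087] yaw 172.73 tilt [ 1.3e-03  2.0e-04 -1.0e+00] grip 0.1346753655811019 29.95990195311606 F [-1.   0.3 -2.4] j [ 26.  26.   1.   0. -65. -34.]
offset cm [0.06 0.06 3.57] spin 0.0
441 (array([581.4, 119.2]), array([ 55.4, 117.9]), 30.6)
```

Aligned. Lowering gently, watching the force.

apply_moves([
  {"grip":0,"offset":[0,0,0.6],"spin":0},
  {"grip":0,"offset":[0,0,1.2],"spin":0},
  {"grip":0,"offset":[0,0,1.8],"spin":0},
  {"grip":0,"offset":[0,0,2.4],"spin":0},
  {"grip":0,"offset":[0,0,2.4],"spin":0},
])

```text
time_s: 7.65
tcp_pos: [0.6315, 0.1332, 0.1825]
ee_rot: [[-0.127, -0.992, -0.003], [-0.992, 0.127, -0.001], [0.001, 0.003, -1.0]]
wrist_force: [0.1, -1.1, -3.4]
gripper_width: 0.134
gripper_force: 30.0
```

```bash
python3 -c "
from h import *
go([.632,.133,.173],172.7)
from station import r
a=[cv2.resize(r.capture(n)['img'][s],(400,400)) for n,s in (('scene',np.s_[120:270,375:525]),('top',np.s_[110:260,110:260]))]
cv2.imwrite('pics/s4.png',np.hstack(a))"
```

```text
t 7.65 tcp [0.6315 0.1332 0.1825] yaw 172.71 tilt [-2.7e-03 -9.0e-04 -1.0e+00] grip 0.13399555620979758 29.957005586475134 F [ 0.1 -1.1 -3.4] j [ 26.  27.  -1.  -0. -62. -34.]
offset cm [ 0.02 -0.06  0.95] spin 0.0
```

View pics/s4.png

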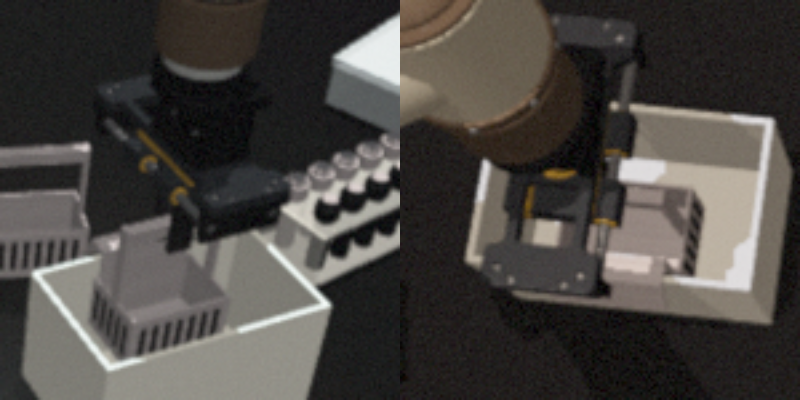

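The left crop shows the basket inside the tank. In the right crop the lip straddles the near wall at (630,280). I'll lower the last 8–10 mm until contact.

apply_moves([
  {"grip":0,"offset":[0,0,0.3],"spin":0},
  {"grip":0,"offset":[0,0,0.6],"spin":0},
  {"grip":0,"offset":[0,0,0.6],"spin":0},
  {"grip":0,"offset":[0,0,0.6],"spin":0},
])

```text
time_s: 8.15
tcp_pos: [0.6322, 0.1335, 0.178]
ee_rot: [[-0.127, -0.992, -0.0], [-0.992, 0.127, -0.0], [0.0, 0.0, -1.0]]
wrist_force: [-0.5, -0.3, -4.0]
gripper_width: 0.132
gripper_force: 30.0
```

apply_moves([
  {"grip":0,"offset":[0,0,0.15],"spin":0},
  {"grip":0,"offset":[0,0,0.15],"spin":0},
  {"grip":0,"offset":[0,0,0.15],"spin":0},
])

```text
time_s: 8.45
tcp_pos: [0.6322, 0.1335, 0.1766]
ee_rot: [[-0.127, -0.992, -0.0], [-0.992, 0.127, -0.0], [0.0, 0.0, -1.0]]
wrist_force: [-0.5, -0.1, -3.8]
gripper_width: 0.134
gripper_force: 30.0
```

apply_moves([
  {"grip":0,"offset":[0,0,0.15],"spin":0},
  {"grip":0,"offset":[0,0,0.15],"spin":0},
  {"grip":0,"offset":[0,0,0.15],"spin":0},
])

```text
time_s: 8.75
tcp_pos: [0.6322, 0.1335, 0.175]
ee_rot: [[-0.127, -0.992, -0.0], [-0.992, 0.127, -0.0], [0.0, 0.0, -1.0]]
wrist_force: [0.6, -0.2, -3.5]
gripper_width: 0.134
gripper_force: 30.0
```

apply_moves([
  {"grip":0,"offset":[0,0,0.15],"spin":0},
  {"grip":0,"offset":[0,0,0.15],"spin":0},
  {"grip":0,"offset":[0,0,0.15],"spin":0},
])

```text
time_s: 9.05
tcp_pos: [0.6322, 0.1335, 0.1735]
ee_rot: [[-0.127, -0.992, -0.0], [-0.992, 0.127, -0.0], [0.0, 0.0, -1.0]]
wrist_force: [0.0, -0.0, -2.5]
gripper_width: 0.136
gripper_force: 30.0
```

Contact is just starting. I'll slide 5 mm toward the robot so the plate lies against the wall, then settle onto the rim.

apply_moves([
  {"grip":0,"offset":[0,0.2,0],"spin":0},
  {"grip":0,"offset":[0,0.4,0],"spin":0},
  {"grip":0,"offset":[0,0.45,0],"spin":0},
  {"grip":0,"offset":[0,0.45,0],"spin":0},
])

```text
time_s: 9.45
tcp_pos: [0.6277, 0.1341, 0.1737]
ee_rot: [[-0.127, -0.992, 0.0], [-0.992, 0.127, 0.0], [-0.0, -0.0, -1.0]]
wrist_force: [0.4, -0.7, -3.2]
gripper_width: 0.135
gripper_force: 30.0
```

apply_moves([
  {"grip":0,"offset":[0,0,0.1],"spin":0},
  {"grip":0,"offset":[0,0,0.1],"spin":0},
  {"grip":0,"offset":[0,0,0.1],"spin":0},
])

```text
time_s: 9.75
tcp_pos: [0.6278, 0.1341, 0.1724]
ee_rot: [[-0.127, -0.992, -0.0], [-0.992, 0.127, -0.0], [0.0, 0.0, -1.0]]
wrist_force: [-0.3, -1.1, -2.9]
gripper_width: 0.136
gripper_force: 30.0
```

apply_moves([
  {"grip":0,"offset":[0,0,0.1],"spin":0},
  {"grip":0,"offset":[0,0,0.1],"spin":0},
  {"grip":0,"offset":[0,0,0.1],"spin":0},
])

```text
time_s: 10.05
tcp_pos: [0.628, 0.134, 0.172]
ee_rot: [[-0.127, -0.992, 0.001], [-0.992, 0.127, 0.0], [-0.0, -0.001, -1.0]]
wrist_force: [0.9, -1.1, -0.8]
gripper_width: 0.132
gripper_force: 30.0
```

apply_moves([
  {"grip":0,"offset":[0,0,0.1],"spin":0},
  {"grip":0,"offset":[0,0,0.1],"spin":0},
  {"grip":0,"offset":[0,0,0.1],"spin":0},
])

```text
time_s: 10.35
tcp_pos: [0.6283, 0.1339, 0.1715]
ee_rot: [[-0.126, -0.992, 0.002], [-0.992, 0.126, 0.0], [-0.0, -0.002, -1.0]]
wrist_force: [0.9, -1.8, 2.5]
gripper_width: 0.135
gripper_force: 30.2
```

Contact: the rim now carries the basket's weight. Releasing.

apply_moves([
  {"grip":0,"offset":[0,0,-0.1],"spin":0},
  {"grip":0.2,"offset":[0,0,-0.1],"spin":0},
  {"grip":0.3,"offset":[0,0,-0.1],"spin":0},
  {"grip":0.5,"offset":[0,0,-0.1],"spin":0},
  {"grip":0.6,"offset":[0,0,-0.1],"spin":0},
])

```text
time_s: 10.85
tcp_pos: [0.6276, 0.1342, 0.1713]
ee_rot: [[-0.127, -0.992, -0.001], [-0.992, 0.127, 0.0], [0.0, 0.001, -1.0]]
wrist_force: [0.3, 0.6, -1.0]
gripper_width: 0.389
gripper_force: 0.0
```

apply_moves([
  {"grip":0.6,"offset":[0,0,0],"spin":0},
  {"grip":0.6,"offset":[0,0,0],"spin":0},
  {"grip":0.6,"offset":[0,0,0],"spin":0},
  {"grip":0.6,"offset":[0,0,0],"spin":0},
])

```text
time_s: 11.25
tcp_pos: [0.6278, 0.1341, 0.1715]
ee_rot: [[-0.127, -0.992, -0.0], [-0.992, 0.127, 0.0], [-0.0, 0.0, -1.0]]
wrist_force: [-1.0, 0.0, -0.7]
gripper_width: 0.591
gripper_force: 0.0
```

```bash
python3 -c "
from h import *
go([.628,.134,.3],172.7)
from station import r
a=[cv2.resize(r.capture(n)['img'][s],(400,400)) for n,s in (('scene',np.s_[120:270,375:525]),('top',np.s_[110:260,110:260]))]
cv2.imwrite('pics/s5.png',np.hstack(a))"
```

```text
t 11.25 tcp [0.6278 0.1341 0.1715] yaw 172.72 tilt [-0.  0. -1.] grip 0.590755955563285 0.0 F [-1.   0.  -0.7] j [ 26.  27.  -3.  -0. -60. -34.]
offset cm [  0.    -0.02 -12.85] spin 0.0
```

View pics/s5.png

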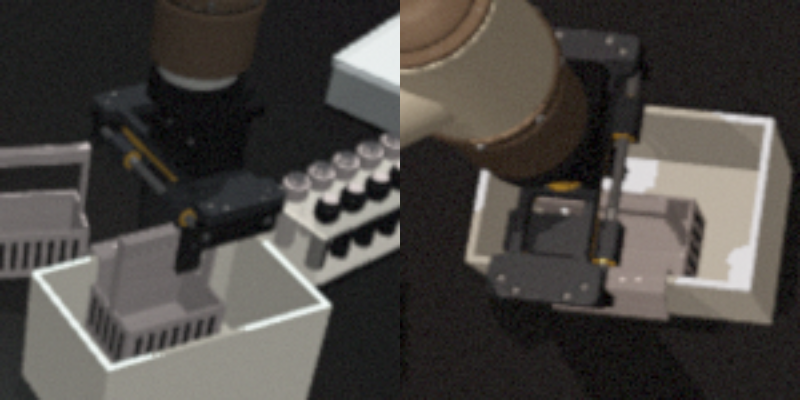

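The jaws are open, and the basket hangs upright in the tank with its lip over the near wall at (640,300) on the right. Retreating straight up.

apply_moves([
  {"grip":0.6,"offset":[0,0,-1],"spin":0},
  {"grip":0.6,"offset":[0,0,-3],"spin":0},
  {"grip":0.6,"offset":[0,0,-6],"spin":0},
  {"grip":0.6,"offset":[0,0,-10],"spin":0},
  {"grip":0.6,"offset":[0,0,-14],"spin":0},
])

```text
time_s: 11.85
tcp_pos: [0.6275, 0.1338, 0.3137]
ee_rot: [[-0.127, -0.992, 0.0], [-0.992, 0.127, -0.0], [0.0, -0.0, -1.0]]
wrist_force: [0.2, 0.8, -0.2]
gripper_width: 0.596
gripper_force: 0.0
```

apply_moves([
  {"grip":0.6,"offset":[-4,0,0],"spin":0},
  {"grip":0.6,"offset":[-8,0,0],"spin":0},
  {"grip":0.6,"offset":[-12,0,0],"spin":0},
  {"grip":0.6,"offset":[-16,0,0],"spin":0},
  {"grip":0.6,"offset":[-16,0,0],"spin":0},
])

```text
time_s: 12.35
tcp_pos: [0.6478, 0.2973, 0.3105]
ee_rot: [[-0.122, -0.993, -0.0], [-0.993, 0.122, 0.001], [-0.0, 0.0, -1.0]]
wrist_force: [0.2, 0.6, -0.0]
gripper_width: 0.599
gripper_force: 0.0
```

```bash
python3 -c "
from h import *
from station import r
C=[r.capture(n) for n in('scene','top')]
a=[cv2.resize(c['img'][s],(400,400)) for c,s in zip(C,(np.s_[150:300,375:525],np.s_[110:260,110:260]))]
cv2.imwrite('pics/s6.png',np.hstack(a))
p=world(C[1])[110:260,130:260].reshape(-1,3);p=p[np.isfinite(p).all(1)]
for lo,hi in((.15,.2),(.131,.15),(.118,.129)):
  q=p[(p[:,2]>lo)&(p[:,2]<hi)];print(lo,len(q),rect(q) if len(q)>5 else '',q[:,2].max() if len(q) else '',q[:,2].mean())
s=r.sense();print(s['time_s'],s['tcp_pos'],s['joint_velocities'])"
```

```text
0.15 415 (array([631.7, 132.2]), array([99.6, 13.9]), 82.7) 0.18088259738489115 0.17281839690725165
0.131 46 (array([605. , 134.7]), array([100.5,  58.5]), 84.6) 0.14941258821463502 0.13854004218740393
0.118 1486 (array([647.5, 131.3]), array([221.7, 160. ]), 82.5) 0.1289959163017569 0.12437207160086189
12.45 [0.64783363 0.29357715 0.31150018] [-1.69698971 -1.38480672 -0.98342332  0.19128568  0.20604975 -0.01160657]
```

View pics/s6.png

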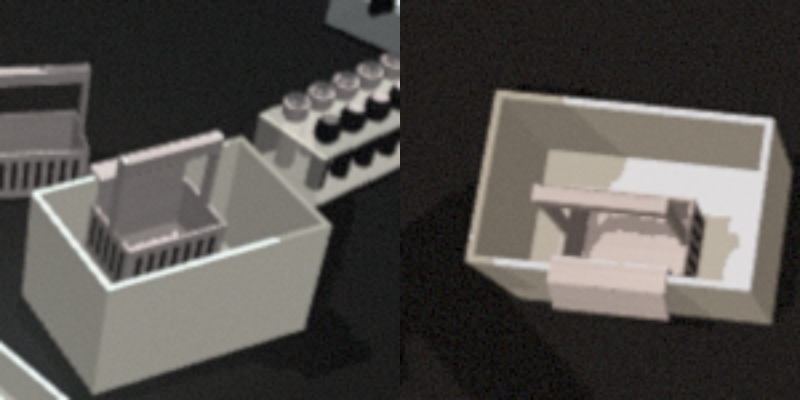

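It hangs on its own: the lip sits over the near wall at (610,290) on the right, the bar is about 0.178 m high with only a few degrees of tilt, and the gripper is clear.

```bash
python3 -c "
from station import r
print(r.finish_job())"
```

```text
the job is handed in; nothing more can be done
None
```

The lipped steel basket hangs by itself from the near long wall of the rinse tank, tilted only a few degrees and clear of the floor; the plain basket was not touched, and the job was handed in at about 12.5 s.

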